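Crack the seal of a jam jar held in the locking jar clamp

TASK

The lid of the new jam jar is too tight for one hand. Squeeze the two handles of the jar clamp together, evenly so that its board stays put (half a centimetre at most) and gently once they snap over centre, until the clamp holds the jar by itself; then turn the lid a good eighth of a turn anticlockwise to crack the seal, leaving it on the jar. Finally pull the orange release lever so that the clamp springs fully open, and leave the jar standing loose between the jaws with nothing else disturbed.

Things in the scene. Friction and masses are not known exactly. Their poses are not given: they have to be found in the camera images.
- jar_clamp: Jar clamp: locking pliers bolted flat on a wooden board 132 x 244 x 14 mm on rubber feet (0.7 kg; 10 N sideways shoves it). Origin: centre of its underside; +y along the board to the jar end, handles to -y; red moving handle on the -x side, black fixed one on the +x side, z up. The jaws, 28 to 54 mm high, hold the jar at (0, 0.084); the V jaw, on the +x side, may be set up to 1 mm tighter.
- moving_jaw: Steel jaw with a sprung rubber pad (up to 9 mm, 9 N/mm), on the jar's -x side, carrying handle, toggle and lever. Origin at its pivot, (-0.014, 0.038, 0.041) in the clamp frame. A light spring holds it open. Pressing or pulling on any of its parts with over 30 N would bend the clamp.
- handle_grip (a point): Middle of the red moving handle (13 mm thick, 25 mm tall, centre 41 mm above the worktop, 85 mm from its pivot). In the clamp frame about (-0.050, -0.051) when open and (-0.020, -0.049) when locked. Squeezed there or up to 15 mm nearer the jar it takes 5 N at first, 10 to 25 N half way; then the load falls to almost nothing and the handle snaps over centre onto a hard stop.
- fixed_grip (a point): Middle of the black fixed handle facing it (14 mm thick, 25 mm tall), at (0.013, -0.049, 0.041) in the clamp frame. Over the outer faces the two handles measure 77 mm when open and 47 mm when locked; 9 mm nearer the jar (y = -0.040) 75 and 50 mm, with the black outer face at x = 0.021. Nothing stands beside their outer faces.
- toggle_link (a joint): Knee angle between the moving handle and the toggle link under it: 0 fully open (start), 0.58 link and handle in line (dead centre), 0.70 locked against the stop. Let go before dead centre the clamp springs open again; beyond it, it stays locked.
- lever_tail (a point): Middle of the orange paddle of the release lever: 31 mm long in y, 9 mm thick in x, 25 mm tall, centre 41 mm above the worktop; free on both sides. In the clamp frame about (-0.056, -0.121) open, (0.001, -0.116) locked. Hook or pinch it from above and pull to -x (about 3 N, 15 to 25 mm; over 5 N turns the board); then it springs out with the handle, 55 mm in all.
- release_lever (a joint): Angle of the release lever on the moving handle: 0 at rest (sprung back), grows as it is pulled; free to about 0.05, then it pries the toggle and unlocks it at about 0.08 to 0.13; stop 0.28.
- jam_jar: Small glass jar of red jam with a gold lid, 57 mm wide, 74 mm tall, 0.28 kg, standing loose on the board (14 mm high) between the open jaws, a few mm short of the V jaw. Origin: centre of its underside. Glass radius 28 mm; the lid overhangs it.
- lid_top (a point): Centre of the lid's top, 74.5 mm above the jar's underside. The lid is a ribbed gold disc, 60 mm across, 17 mm tall (57.5 to 74.5 mm above the jar's underside).
- jar_lid (a joint): Turn of the lid on the jar: 0 tight; grows anticlockwise seen from above, up to 1.4. It does not rise. Turning it takes about 0.3 N m, far more than the loose jar resists.
- honey_jar: Bystander: glass jar with a black lid, 61 mm wide, 85 mm tall. Origin: centre of its underside.
- mustard_jar: Bystander: jar of yellow mustard with a yellow lid, 60 mm wide, 80 mm tall. Origin: centre of its underside.
- dark_jam_jar: Bystander: small jar with a black lid, 57 mm wide, 70 mm tall; not the one to open. Origin: centre of its underside.
- yoghurt_a: Bystander: pink and white foil-topped tub, 72 mm wide, 71 mm tall. Origin: centre of its underside.
- yoghurt_b: Bystander: white foil-topped tub, 72 mm wide, 71 mm tall. Origin: centre of its underside.
- blue_bowl: Bystander: blue and white bowl, 154 mm wide, 66 mm tall. Origin: centre of its underside.

How it is judged:
By the outcome, as a careful person would: the job done as asked, in the order asked, and still so for the second after the job is handed in, with the robot touching nothing.
It also fails if it takes over 66 s, if anything falls off the work surface, if the arm or the gripper's body presses on something with over 40 N, if the wrist force passes 120 N, or if a joint passes its speed limit or range.

ROBOT

A 6-joint arm with a two-finger parallel gripper is mounted at the origin on a cart in front of the work surface, level with it; the furniture and walls round the work are solid. World frame = base frame: x ahead of the robot, y to its left, z up, the work surface at z = 0. Lengths are in mm, angles in rad, forces in N, time in s.
With the tool pointing down it reaches from about 350 to 775 mm from the base axis. Payload 7.3 kg.
Tool frame: the origin (TCP) lies midway between the tips of the shut fingers; the grasp point (between the pads) lies 19 mm behind it; z points along the fingers, y is the line along which they close (so a half turn about z gives the same grasp; the last joint's range is limited). The gripper opens to 92 mm and grips with 3 to 60 N. Pads are 19 mm wide; open, the fingers measure 130 mm over their backs; the gripper's body (75 mm by 190 mm) begins 47 mm behind the grasp point.
Start: joints at [-1.393, 0.342, 1.524, -0, 1.275, -0.146], TCP at [167.063, -497.73, 226.741] pointing down, gripper open.
Joint ranges: [-2.53, 2.53], [-0.77, 2.02], [0.04, 2.7], [-1, 4.14], [0.28, 2.66], [-3.11, 3.11]. Speed limits (rad/s): [2.57, 2.57, 3.14, 3.14, 3.14, 3.14].

INTERFACE

Orientations are given as [roll, pitch, yaw] about the fixed x, y, z axes, in that order (R = Rz(yaw) Ry(pitch) Rx(roll)).
In Python, from plant import get_obs, capture, camera_model, close_job, search_frame, regions_of, pinpoint gives the robot as it stands. The module is installed in compiled form; this text tells all that it offers.
- The arm moves only by the shell command python3 -m pendant 'ROWS'. ROWS is JSON, one flat list of numbers, 7 for each row, row after row: the shift along the tool's x, y, z in units of 30 mm (1.0 is 30 mm), then the turn, a rotation vector about the tool's x, y, z in units of 4 degrees (1.0 is 4 degrees), then the closure, from -1 (fully open) to 1 (shut), so that 0 is half open. In form: [dx, dy, dz, wx, wy, wz, gripper, dx, dy, dz, wx, wy, wz, gripper, ...]. A call has 1 to 12 rows; each row shifts and turns the commanded pose from where the row before left it, along the tool's axes as they then stand; what a row does not reach is not made up. A row lasts 1/10 s, in which the tool goes at most 50 mm and 8.59 degrees, less where a joint would pass 70% of its speed; a pose out of reach is approached as far as the arm can. A call with a number of a shift or a turn outside -1 to 1 is refused whole. A call with a gripper value outside its range is refused whole. The fingers move at their own pace and stop on an object; the grip force is fixed at half the most. Time passes only in rows, so rows that do not move let the fingers close. It gives the time, the measured TCP pose, the force, the opening and the grip force at its end, in the units of the state.
- get_obs(): the state, without advancing time (a new reading comes with each control period).
- capture(name): name is "side" or "top"; returns the picture (384x512x3 uint8, red, green, blue); there is no depth.
- camera_model(name): a dict with "fov_y" (degrees; the focal length in pixels is half the picture's height over the tangent of half this angle, whatever the lens; pixels are square), "cx", "cy" (the principal point, pixels), "D" ([k1, k2, p1, p2, k3] as OpenCV has them; the pictures are not rectified), "pose" (4x4, takes a point from camera to world coordinates). Camera axes: x right, y up, looking along -z (the intrinsics and any distortion apply to the point x, -y, -z); pixel columns grow to the right and rows downward; lengths in mm; the calibration is good to about 2 mm. A picture is of the moment at which its call begins. camera_model takes no time and is no camera call.
- close_job(): hands the job in; it is judged then, once.
Trained networks look in the newest picture that a camera, given by its name, has taken for a name from the list of things; names that differ only in an ending like _2 or _b are one class to them, and where a whole thing is asked for, a point or a joint stands for the part that bears it (a point fixed in the world has none). Each returns a list of dicts, best first, with "score" (0 to 1); they miss things now and then, are a little off and sometimes report something else, mostly with a low value. They report only what shows in the picture. A call takes as long as a camera call.
- search_frame(camera, thing): "location" ([column, row] in pixels, amid what is visible of it).
- regions_of(camera, thing): "pixels" (384x512 bool, what is visible of it) and "location" ([column, row] in pixels, amid what is visible of it).
- pinpoint(camera, thing): "location" ([column, row] in pixels: a listed point, or the origin of a listed thing).
The state is a dict: "time": time; "joint_positions": joint angles; "dq": joint speeds; "tau": joint torques, N m; "tool_pos": TCP position; "tcp_rot": TCP orientation; "contact_force": force on the tool from outside, world axes, zero at the start; "moment": the same for the moment, N m; "grip_width": finger opening in mm; "finger_force": force on a finger pad.
Only numpy, scipy, OpenCV 4.12 (cv2) and the standard library are available. Lean on these libraries where they do the work, as an engineer would, in place of code of your own. Each camera call takes 0.05 s, during which the arm holds its last target. There are 200 camera calls.

## Working session

There is one attempt and no reset: what is moved stays moved. The work goes in short steps, Python scripts to look and compute and a shell command to move; the robot and the scene stay as the last step left them, time stands still between calls to the robot, and variables do not carry over. Pictures are saved under pics/ and viewed, at most 10 in all, crops included, and the job is handed in when it is done.

```bash
mkdir -p pics
cat > h.py <<'E'
import numpy as np, cv2
from plant import *
def K(n):
    m=camera_model(n); f=192/np.tan(np.radians(m["fov_y"])/2)
    return np.array([[f,0,m["cx"]],[0,f,m["cy"]],[0,0,1]]),np.array(m["D"],float),np.array(m["pose"])
def ray(n,px):
    k,D,T=K(n); u=cv2.undistortPoints(np.array([[px]],float),k,D)[0,0]
    d=T[:3,:3]@np.array([u[0],-u[1],-1]); return T[:3,3],d
def atz(n,px,z):
    o,d=ray(n,px); return o+d*(z-o[2])/d[2]
def proj(n,P):
    k,D,T=K(n); p=(np.array(P,float)-T[:3,3])@T[:3,:3]; p=p*[1,-1,-1]
    return cv2.projectPoints(p.reshape(-1,1,3),np.zeros(3),np.zeros(3),k,D)[0][:,0]
E
python3 - <<'E'
from h import *
o=get_obs(); print({k:np.round(v,3) for k,v in o.items()})
for c in ("top","side"):
    im=capture(c); cv2.imwrite(f"pics/{c}0.png",im[:,:,::-1])
    print(c,K(c)[2].round(2).tolist())
    for t,z in [("jar_clamp",0),("moving_jaw",41),("handle_grip",41),("fixed_grip",41),("lever_tail",41),("jam_jar",14),("lid_top",88.5),("honey_jar",0),("mustard_jar",0),("dark_jam_jar",0),("yoghurt_a",0),("blue_bowl",0)]:
        r=pinpoint(c,t)
        print(t,[(round(q["score"],2),np.round(q["location"],1).tolist(),atz(c,q["location"],z).round(1).tolist()[:2]) for q in r[:2]])
E
```

```text
{'time': np.float64(0.0), 'joint_positions': array([-1.393,  0.343,  1.525,  0.   ,  1.275, -0.146]), 'dq': array([-0.003,  0.   ,  0.   , -0.001,  0.   , -0.001]), 'tau': array([-1.0000e-03, -4.3125e+01, -2.4423e+01,  7.2000e-02,  5.6000e-02,
       -0.0000e+00]), 'tool_pos': array([ 166.984, -497.307,  226.04 ]), 'tcp_rot': array([-3.14 , -0.   ,  0.324]), 'contact_force': array([-0.177,  0.265, -0.108]), 'moment': array([ 0.028, -0.044,  0.008]), 'finger_force': np.float64(0.0), 'grip_width': np.float64(91.8)}
top [[-0.01, 0.99, -0.13, 312.46], [-1.0, -0.01, -0.01, -96.07], [-0.01, 0.13, 0.99, 1743.63], [0.0, 0.0, 0.0, 1.0]]
jar_clamp [(0.74, [193.1, 227.4], [413.1, 176.4])]
moving_jaw [(0.6, [181.1, 233.0], [390.3, 215.0])]
handle_grip [(0.62, [206.8, 236.6], [375.6, 118.3])]
fixed_grip [(0.96, [202.6, 221.3], [433.2, 134.3])]
lever_tail [(0.43, [228.4, 234.6], [382.0, 37.1]), (0.35, [344.1, 210.2], [468.0, -399.2])]
jam_jar [(0.61, [168.8, 233.4], [390.7, 266.9]), (0.32, [368.9, 235.9], [371.5, -494.0])]
lid_top [(0.48, [163.7, 230.1], [399.6, 270.1])]
honey_jar [(0.45, [294.8, 
[... 677 characters left out ...]
rip [(0.91, [194.6, 173.2], [431.0, 132.4]), (0.43, [250.5, 323.6], [371.0, -526.4])]
lever_tail [(0.63, [261.8, 289.3], [444.8, -433.7]), (0.54, [185.6, 189.4], [374.7, 60.4])]
jam_jar [(0.72, [172.9, 160.5], [386.4, 270.2]), (0.46, [249.2, 243.0], [490.1, -233.7])]
lid_top [(0.77, [172.3, 145.5], [390.1, 262.9])]
honey_jar [(0.69, [221.2, 251.2], [400.4, -219.7])]
mustard_jar [(0.87, [233.0, 281.0], [391.4, -344.1]), (0.47, [189.4, 176.3], [420.1, 171.6])]
dark_jam_jar [(0.84, [248.5, 244.3], [490.8, -226.1])]
yoghurt_a [(0.7, [248.6, 322.2], [378.3, -495.4]), (0.56, [264.1, 287.6], [466.6, -402.5])]
blue_bowl [(0.78, [284.8, 185.7], [721.6, -14.7]), (0.68, [172.8, 146.6], [414.8, 375.8])]
```

Run:
```python
import cv2,numpy as np
a=cv2.imread("pics/top0.png")[195:260,130:260]; b=cv2.imread("pics/side0.png")[125:215,130:250]
cv2.imwrite("pics/c0.png",cv2.resize(a,None,fx=6,fy=6,interpolation=cv2.INTER_CUBIC))
cv2.imwrite("pics/c1.png",cv2.resize(b,None,fx=6,fy=6,interpolation=cv2.INTER_CUBIC))
```

```text
(no output)
```

View pics/c0.png

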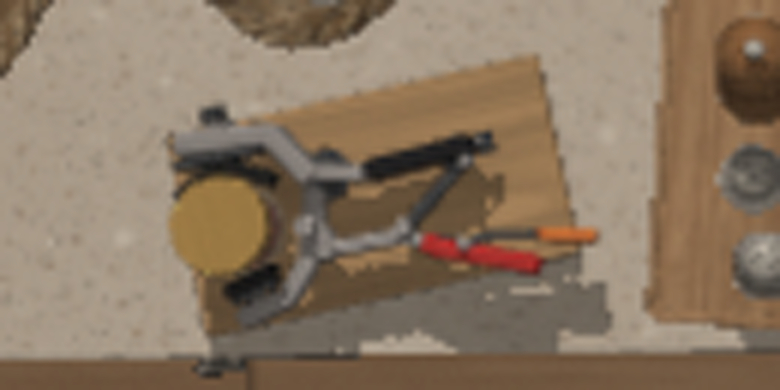

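View pics/c1.png

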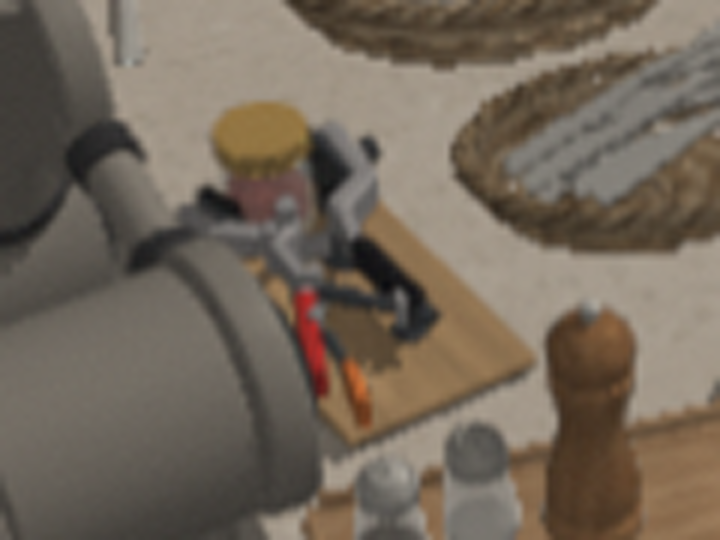

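View pics/side0.png

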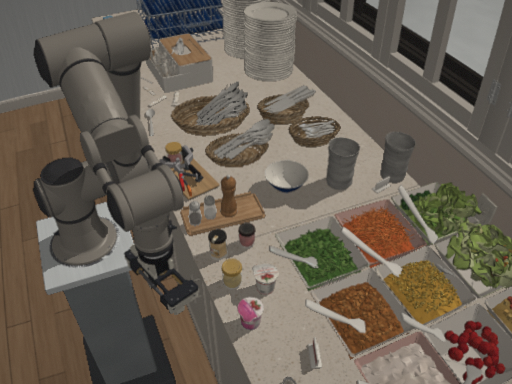

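The top crop shows the board corners at crop (538,57), (580,255), (170,135) and (210,335), with the lid at (220,226). The black handle is upper, red lower, and the orange paddle sits at (568,236). The side crop shows near board corners at about (535,360) and (350,445). I'll fit the clamp pose from these.

```bash
cat > fit.py <<'E'
from h import *
from scipy.optimize import least_squares
def W(p,c):
    x,y,t=p; c=np.array(c,float); return np.stack([x+np.cos(t)*c[:,0]-np.sin(t)*c[:,1],y+np.sin(t)*c[:,0]+np.cos(t)*c[:,1],c[:,2]],1)
E
python3 - <<'E'
from fit import *
T=lambda a:np.array([130,195])+(np.array(a)+.5)/6-.5
S=lambda a:np.array([130,125])+(np.array(a)+.5)/6-.5
top=[([66,-122,14],T([538,57])),([-66,-122,14],T([580,255])),([66,122,14],T([170,135])),([-66,122,14],T([210,335])),([-56,-121,53],T([568,235]))]
sd=[([66,-122,14],S([535,358])),([-66,-122,14],S([350,445]))]
def res(p,w=1):
    r=(proj("top",W(p,[a for a,_ in top]))-[b for _,b in top])
    s=(proj("side",W(p,[a for a,_ in sd]))-[b for _,b in sd])
    return r,s
for ws in (0,.5,1):
    f=least_squares(lambda p:np.r_[res(p)[0].ravel(),ws*res(p)[1].ravel()],[413,175,.2],x_scale=[1,1,.01],loss="soft_l1")
    print(f.x.round(3)); print(res(f.x)[0].round(2).tolist(),res(f.x)[1].round(2).tolist())
l=atz("top",T([220,226]),88.5); print("lid",l)
p=f.x; print("grip start",W(p,[[-17,-42,41],[-4,-42,41],[0,84,0],[-38,-116,0]]).round(1))
# red/black mask of handles in top view: centroids
E
```

```text
[4.14093e+02 1.79037e+02 2.02000e-01]
[[0.33, -0.68], [0.3, -0.03], [-0.57, -0.16], [-0.86, 0.39], [0.64, 0.36]] [[0.72, -0.56], [-0.64, -1.01]]
[4.13994e+02 1.78795e+02 2.02000e-01]
[[0.39, -0.66], [0.37, -0.01], [-0.51, -0.13], [-0.8, 0.42], [0.7, 0.39]] [[0.72, -0.52], [-0.65, -0.96]]
[4.13790e+02 1.78286e+02 2.02000e-01]
[[0.51, -0.62], [0.51, 0.03], [-0.38, -0.07], [-0.66, 0.48], [0.84, 0.43]] [[0.72, -0.42], [-0.65, -0.85]]
lid [391.63205809 260.67905516  88.5       ]
grip start [[405.6 133.7  41. ]
 [418.3 136.3  41. ]
 [396.9 260.6   0. ]
 [399.8  57.    0. ]]
```

```bash
python3 -m pendant '[0,0,0,0,0,-1,-1, 0,0,0,0,0,-1,-1, 0,0,0,0,0,-1,-1, 0,0,0,0,0,-1,-1, 0,0,0,0,0,-1,-1, 0,0,0,0,0,-1,-1, 0,0,0,0,0,-1,-1, 0,0,0,0,0,-1,-1, 0,0,0,0,0,-1,-1, 0,0,0,0,0,-1,-1, 0,0,0,0,0,-1,-1, 0,0,0,0,0,-1,-1]'
python3 -m pendant '[0,0,0,0,0,-1,-1, 0,0,0,0,0,-1,-1, 0,0,0,0,0,-1,-1, 0,0,0,0,0,-1,-1, 0,0,0,0,0,-1,-1, 0,0,0,0,0,-1,-1, 0,0,0,0,0,-1,-1, 0,0,0,0,0,-1,-1, 0,0,0,0,0,-0.75,-1, 0,0,0,0,0,0,-1]'
python3 - <<'E'
from h import *
b=atz("side",[228,216],15);print(b)
for h in (100,150,200): print(h,proj("side",[b[0],b[1],h]))
E
```

```text
time: 2.5
tool_pos: [167.1, -497.7, 226.8]
tcp_rot: [3.142, 0.0, 1.164]
contact_force: [-0.1, 0.2, -1.0]
grip_width: 91.6
finger_force: 0.0
time: 3.5
tool_pos: [167.1, -497.7, 226.8]
tcp_rot: [-3.142, 0.0, 1.773]
contact_force: [0.4, -0.0, 0.0]
grip_width: 92.1
finger_force: 0.0
[471.82769321 -94.82148232  15.        ]
100 [[227.12354865 197.11776586]]
150 [[226.58323785 185.3586153 ]]
200 [[226.02382558 173.08550924]]
```

```bash
python3 -m pendant '[0,1,0,0,0,0,-1, 0,1,0,0,0,0,-1, 0,1,0,0,0,0,-1, 0,1,0,0,0,0,-1, 0,1,0,0,0,0,-1, 0,1,0,0,0,0,-1, 1,1,0,0,0,0,-1, 1,1,0,0,0,0,-1, 1,1,0,0,0,0,-1, 1,1,0,0,0,0,-1, 1,1,0,0,0,0,-1, 1,1,0,0,0,0,-1]'
python3 -m pendant '[1,0,0,0,0,0,-1, 1,0,0,0,0,0,-1, 1,0,0,0,0,0,-1, 1,0,0,0,0,0,-1, 1,0,0,0,0,0,-1, 1,0,0,0,0,0,-1, 1,0,0,0,0,0,-1, 1,0,0,0,0,0,-1, 1,0,0,0,0,0,-1, 1,0,0,0,0,0,-1, 1,0,0,0,0,0,-1, 1,0,0,0,0,0,-1]'
python3 -m pendant '[1,0,0,0,0,0,-1, 0,0,1,0,0,0,-1, 0,0,1,0,0,0,-1, 0,0,1,0,0,0,-1, 0,0,1,0,0,0,-1, 0,0,0,0,0,0,-1]'
python3 - <<'E'
from fit import *
a=capture("top"); b=capture("side")
cv2.imwrite("pics/t1.png",cv2.resize(np.ascontiguousarray(a[190:265,130:260,::-1]),None,fx=6,fy=6,interpolation=cv2.INTER_CUBIC))
cv2.imwrite("pics/s1.png",cv2.resize(np.ascontiguousarray(b[125:215,130:250,::-1]),None,fx=6,fy=6,interpolation=cv2.INTER_CUBIC))
print({k:np.round(v,3) for k,v in get_obs().items() if k in("time","tool_pos","tcp_rot","contact_force")})
E
```

```text
time: 4.7
tool_pos: [484.5, -247.8, 226.8]
tcp_rot: [3.141, 0.0, 1.771]
contact_force: [0.9, 0.3, 0.4]
grip_width: 91.6
finger_force: 0.0
time: 5.9
tool_pos: [411.3, 104.6, 226.9]
tcp_rot: [3.141, 0.0, 1.771]
contact_force: [0.3, 0.3, -0.5]
grip_width: 91.6
finger_force: 0.0
time: 6.5
tool_pos: [403.2, 132.5, 104.0]
tcp_rot: [-3.135, -0.0, 1.771]
contact_force: [0.4, 0.2, 0.3]
grip_width: 91.9
finger_force: 0.0
{'time': np.float64(6.6), 'tool_pos': array([405.804, 132.824, 107.147]), 'tcp_rot': array([-3.141,  0.   ,  1.772]), 'contact_force': array([ 0.928, -0.07 ,  0.546])}
```

View pics/s1.png

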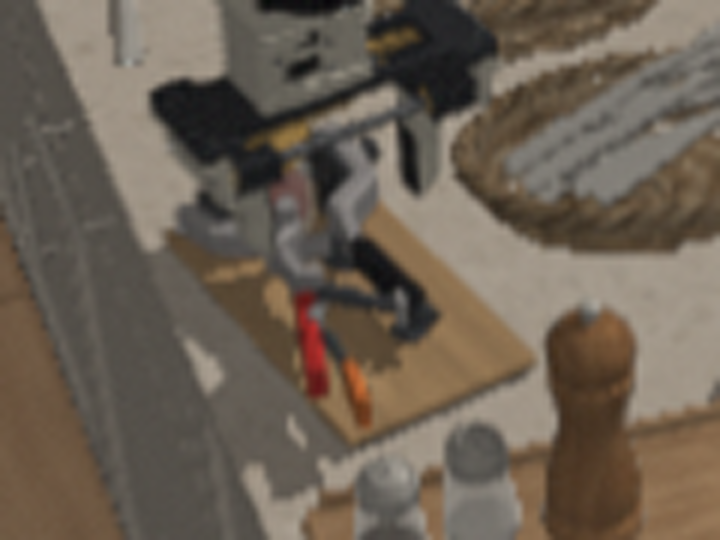

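The side view shows the right fingertip at crop (423,190) and the left one at about (245,250), and the handles are unobstructed below. I'll check the camera against the known finger positions.

Run:
```python
from fit import *
S=lambda q:(np.array(q)-[130,125]+.5)*6-.5
y=np.array([np.sin(1.772),-np.cos(1.772),0]);P=np.array([405.8,132.8,107.1])
for s in (-65,-46,46,65): print(s,S(proj("side",P+s*y))[0].round(0))
p=[413.9,178.5,.202]
pts=[[66,-122,14],[-66,-122,14],[-50,-51,53],[-56,-121,53],[-56,-106,53],[-56,-136,53],[13,-49,53]]
print(S(proj("side",W(p,pts))).round(0).tolist())
T=lambda q:(np.array(q)-[130,195]+.5)*6-.5
print(T(proj("top",W(p,pts))).round(0).tolist())
```

```text
-65 [241. 254.]
-46 [270. 243.]
46 [409. 187.]
65 [436. 176.]
[[539.0, 355.0], [346.0, 440.0], [306.0, 313.0], [355.0, 382.0], [342.0, 368.0], [367.0, 396.0], [397.0, 273.0]]
[[541.0, 53.0], [583.0, 255.0], [460.0, 252.0], [573.0, 237.0], [549.0, 243.0], [596.0, 232.0], [437.0, 154.0]]
```

View pics/t1.png

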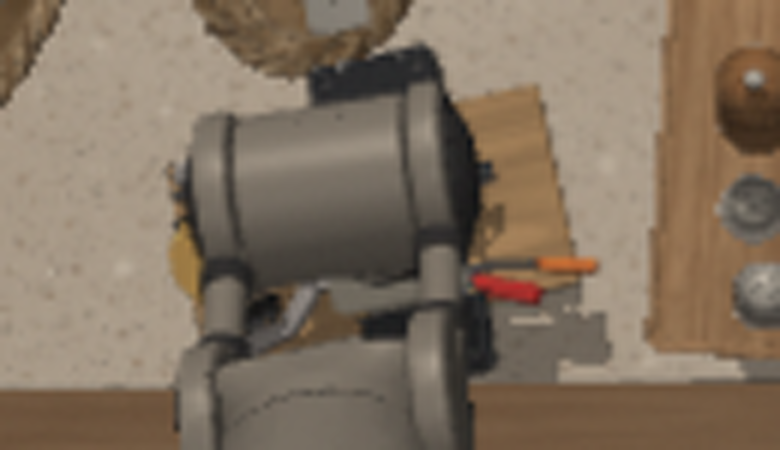

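Finger projections match the picture to about 1 pixel, so I'm descending around the handles.

```bash
python3 -m pendant '[0,0,0.8,0,0,0,-1, 0,0,0.8,0,0,0,-1, 0,0,0.7,0,0,0,-1, 0,0,0.5,0,0,0,-1, 0,0,0,0,0,0,-1,0,0,0,0,0,0,-0.8]'
python3 -m pendant '[0,0,0,0,0,0,-0.75, 0,0,0,0,0,0,-0.72, 0,0,0,0,0,0,-0.7]'
```

```text
time: 7.2
tool_pos: [406.8, 133.0, 24.0]
tcp_rot: [3.139, 0.0, 1.772]
contact_force: [0.2, 1.2, 0.2]
grip_width: 87.6
finger_force: 0.0
time: 7.5
tool_pos: [404.4, 132.7, 23.2]
tcp_rot: [-3.14, -0.0, 1.772]
contact_force: [-4.7, -1.5, 5.0]
grip_width: 78.3
finger_force: 2.7
```

```bash
python3 -m pendant '[0,-0.05,0,0,0,0,-0.7, 0,0,0,0,0,0,-0.7,0,0,0,0,0,0,-0.7]'
```

```text
time: 7.8
tool_pos: [404.0, 132.6, 22.9]
tcp_rot: [-3.141, -0.0, 1.772]
contact_force: [-4.2, 0.9, 2.3]
grip_width: 78.0
finger_force: 2.0
```

```bash
python3 -m pendant '[0,-0.02,0,0,0,0,-0.68, 0,0,0,0,0,0,-0.68,0,0,0,0,0,0,-0.68]'
```

```text
time: 8.1
tool_pos: [404.0, 132.5, 22.9]
tcp_rot: [3.141, -0.0, 1.772]
contact_force: [-2.1, 1.8, 5.2]
grip_width: 77.1
finger_force: 5.2
```

```bash
python3 -m pendant '[0,0.015,0,0,0,0,-0.66, 0,0.015,0,0,0,0,-0.64, 0,0.015,0,0,0,0,-0.62, 0,0,0,0,0,0,-0.62]'
```

```text
time: 8.5
tool_pos: [405.2, 132.8, 22.8]
tcp_rot: [3.141, 0.0, 1.773]
contact_force: [-2.5, 3.1, 5.3]
grip_width: 74.4
finger_force: 6.6
```

```bash
python3 -m pendant '[0,0.015,0,0,0,0,-0.6, 0,0.015,0,0,0,0,-0.58, 0,0.015,0,0,0,0,-0.56, 0,0,0,0,0,0,-0.56]'
```

```text
time: 8.9
tool_pos: [406.6, 133.1, 22.8]
tcp_rot: [3.141, 0.0, 1.773]
contact_force: [-1.5, 3.4, 4.7]
grip_width: 71.8
finger_force: 5.9
```

```bash
python3 -m pendant '[0,0.015,0,0,0,0,-0.54, 0,0.015,0,0,0,0,-0.52, 0,0.015,0,0,0,0,-0.5, 0,0.015,0,0,0,0,-0.48, 0,0,0,0,0,0,-0.48]'
```

```text
time: 9.4
tool_pos: [408.4, 133.4, 22.8]
tcp_rot: [3.141, 0.0, 1.773]
contact_force: [-1.3, 2.8, 5.4]
grip_width: 68.1
finger_force: 8.2
```

```bash
python3 -m pendant '[0,0.015,0,0,0,0,-0.46, 0,0.015,0,0,0,0,-0.44, 0,0.015,0,0,0,0,-0.42, 0,0.015,0,0,0,0,-0.4, 0,0,0,0,0,0,-0.4]'
```

```text
time: 9.9
tool_pos: [410.2, 133.7, 22.8]
tcp_rot: [3.141, 0.0, 1.773]
contact_force: [-1.0, 2.6, 4.6]
grip_width: 64.6
finger_force: 8.9
```

```bash
python3 -m pendant '[0,0.015,0,0,0,0,-0.38, 0,0.015,0,0,0,0,-0.36, 0,0.015,0,0,0,0,-0.34, 0,0.015,0,0,0,0,-0.32, 0,0,0,0,0,0,-0.32]'
```

```text
time: 10.4
tool_pos: [412.0, 134.1, 22.8]
tcp_rot: [3.141, 0.0, 1.773]
contact_force: [-0.6, 3.2, 4.3]
grip_width: 60.7
finger_force: 7.6
```

```bash
python3 -m pendant '[0,0.015,0,0,0,0,-0.3, 0,0.015,0,0,0,0,-0.28, 0,0.015,0,0,0,0,-0.26, 0,0,0,0,0,0,-0.26]'
```

```text
time: 10.8
tool_pos: [413.4, 134.3, 22.8]
tcp_rot: [3.141, 0.0, 1.772]
contact_force: [-0.3, 3.0, 5.1]
grip_width: 57.5
finger_force: 5.8
```

```bash
python3 -m pendant '[0,0.015,0,0,0,0,-0.24, 0,0.015,0,0,0,0,-0.22, 0,0,0,0,0,0,-0.22]'
```

```text
time: 11.1
tool_pos: [414.3, 134.5, 22.8]
tcp_rot: [3.14, 0.0, 1.772]
contact_force: [0.6, 3.6, 4.3]
grip_width: 56.3
finger_force: 4.6
```

```bash
python3 -m pendant '[0,0.008,0,0,0,0,-0.21, 0,0.008,0,0,0,0,-0.2, 0,0.008,0,0,0,0,-0.19, 0,0.008,0,0,0,0,-0.18, 0,0,0,0,0,0,-0.18]'
```

```text
time: 11.6
tool_pos: [415.2, 134.7, 22.8]
tcp_rot: [3.14, 0.0, 1.772]
contact_force: [3.9, 3.2, 3.2]
grip_width: 54.2
finger_force: 3.8
```

```bash
python3 -m pendant '[0,0.008,0,0,0,0,-0.17, 0,0.008,0,0,0,0,-0.16, 0,0.008,0,0,0,0,-0.15, 0,0.008,0,0,0,0,-0.14, 0,0,0,0,0,0,-0.14]'
```

```text
time: 12.1
tool_pos: [416.1, 134.8, 22.7]
tcp_rot: [3.141, 0.0, 1.772]
contact_force: [4.1, 3.1, 1.9]
grip_width: 52.4
finger_force: 2.4
```

```bash
python3 -m pendant '[0,0.02,0,0,0,0,-0.13, 0,0.02,0,0,0,0,-0.12, 0,0.01,0,0,0,0,-0.11, 0,0,0,0,0,0,-0.11]'
```

```text
time: 12.5
tool_pos: [416.8, 134.9, 22.5]
tcp_rot: [-3.141, 0.0, 1.772]
contact_force: [2.2, 1.0, 2.1]
grip_width: 51.0
finger_force: 1.3
```

```bash
python3 -m pendant '[0,0.01,0,0,0,0,-0.1, 0,0.008,0,0,0,0,-0.09, 0,0.008,0,0,0,0,-0.08, 0,0,0,0,0,0,-0.08]'
```

```text
time: 12.9
tool_pos: [417.4, 135.2, 22.5]
tcp_rot: [-3.141, 0.0, 1.772]
contact_force: [0.9, -0.9, 0.6]
grip_width: 50.1
finger_force: 0.7
```

```bash
python3 -m pendant '[0,0.007,0,0,0,0,-0.07, 0,0.007,0,0,0,0,-0.06, 0,0,0,0,0,0,-0.06, 0,0,0,0,0,0,-0.06]'
```

```text
time: 13.3
tool_pos: [417.9, 135.4, 22.6]
tcp_rot: [-3.141, -0.0, 1.772]
contact_force: [0.9, -0.7, -0.6]
grip_width: 48.9
finger_force: 0.3
```

```bash
python3 -m pendant '[0,0.007,0,0,0,0,-0.05, 0,0.007,0,0,0,0,-0.04, 0,0,0,0,0,0,-0.04, 0,0,0,0,0,0,-0.04]'
```

```text
time: 13.7
tool_pos: [418.3, 135.5, 22.6]
tcp_rot: [-3.141, 0.0, 1.772]
contact_force: [-0.7, 0.2, 0.2]
grip_width: 47.9
finger_force: 1.6
```

```bash
python3 -m pendant '[0,-0.02,0,0,0,0,-0.1, 0,-0.02,0,0,0,0,-0.2, 0,0,0,0,0,0,-0.35, 0,-0.1,0,0,0,0,-0.5, 0,-0.1,0,0,0,0,-0.7, 0,0,0,0,0,0,-1,0,0,0,0,0,0,-1,0,0,0,0,0,0,-1]'
python3 - <<'E'
from fit import *
b=capture("side")
cv2.imwrite("pics/s2.png",cv2.resize(np.ascontiguousarray(b[125:215,130:250,::-1]),None,fx=6,fy=6,interpolation=cv2.INTER_CUBIC))
E
```

```text
time: 14.5
tool_pos: [411.7, 134.0, 22.7]
tcp_rot: [3.141, 0.0, 1.772]
contact_force: [1.0, 0.8, -0.0]
grip_width: 91.0
finger_force: 0.0
```

View pics/s2.png

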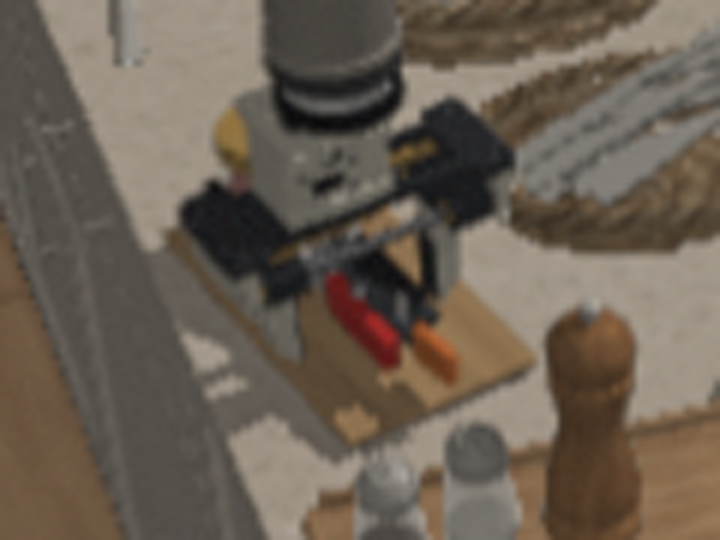

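Locked: the red handle lies parallel to the black one at (365,320) and the board corners, (535,358) and (350,445), haven't moved. I'll raise the arm, back off and locate the lid.

```bash
python3 -m pendant '[0,0,-0.5,0,0,0,-1, 0,0,-1,0,0,0,-1, 0,0,-1,0,0,0,-1, 0,0,-1,0,0,0,-1, -1,0,-1,0,0,0,-1, -1,0,-0.5,0,0,0,-1, -1,0,0,0,0,0,-1, -1,0,0,0,0,0,-1, 0,0,0,0,0,0,-1]'
python3 - <<'E'
from fit import *
ims={}
for c in("top","side"):
    im=capture(c); ims[c]=im
    for t in("jar_lid","lid_top"):
        r=regions_of(c,t) if t=="jar_lid" else pinpoint(c,t)
        for q in r[:2]:
            print(c,t,round(q["score"],2),atz(c,q["location"],88.5 if t=="lid_top" else 85).round(1), int(q["pixels"].sum()) if "pixels" in q else "")
    hsv=cv2.cvtColor(im,cv2.COLOR_RGB2HSV); lo=atz
    pc=proj(c,[397,260.8,88.5])[0]; print("pred px",pc)
a,b=[np.ascontiguousarray(ims[c][y:y+70,130:220,::-1]) for c,y in(("top",200),("side",120))]
cv2.imwrite("pics/m3.png",cv2.resize(np.vstack([a,b]),None,fx=4.2,fy=4.2,interpolation=cv2.INTER_CUBIC))
E
```

```text
time: 15.45
tool_pos: [436.4, 13.9, 172.9]
tcp_rot: [3.141, 0.001, 1.769]
contact_force: [-0.3, 0.3, 0.4]
grip_width: 91.7
finger_force: 0.0
top jar_lid 0.66 [398.5 260.2  85. ] 241
top lid_top 0.65 [391.3 276.2  88.5] 
top lid_top 0.39 [392.6 213.3  88.5] 
pred px [166.23797479 230.77869825]
side jar_lid 0.48 [385.  257.4  85. ] 84
side lid_top 0.43 [395.4 255.9  88.5] 
pred px [174.25154046 145.37123349]
```

View pics/m3.png

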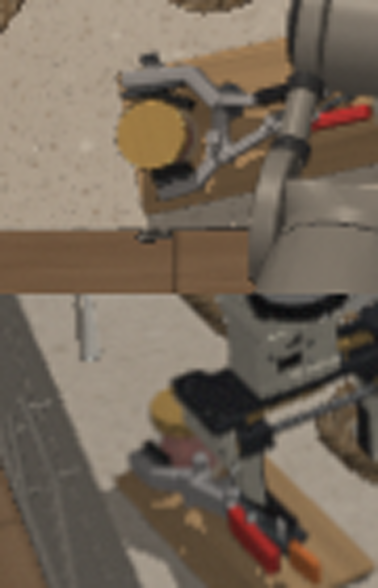

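Top view: lid centred at crop (152,133), which agrees with the predicted (397, 260). The jar is seated in the V. Moving over it.

```bash
python3 -m pendant '[1,0.35,0,0,0,0,-1, 1,0,0,0,0,0,-1, 1,0,0,0,0,0,-1, 1,0,0,0,0,0,-1, 1,0,0,0,0,0,-1, 1,0,0,0,0,0,-1, 1,0,0,0,0,0,-1, 1,0,0,0,0,0,-1, 0.24,0,0,0,0,0,-1, 0,0,0,0,0,0,-1, 0,0,0,0,0,0,-1]'
```

```text
time: 16.85
tool_pos: [396.2, 260.4, 172.5]
tcp_rot: [-3.141, 0.001, 1.773]
contact_force: [0.3, -0.6, 0.1]
grip_width: 91.6
finger_force: 0.0
```

```bash
python3 -m pendant '[0,0,1,0,0,0,-1, 0,0,1,0,0,0,-1, 0,0,1,0,0,0,-1, 0,0,0.62,0,0,0,-0.9, 0,0,0,0,0,0,-0.6, 0,0,0,0,0,0,-0.5, 0,0,0,0,0,0,-0.45, 0,0,0,0,0,0,-0.42, 0,0,0,0,0,0,-0.4, 0,0,0,0,0,0,-0.38]'
```

```text
time: 17.85
tool_pos: [395.1, 260.3, 64.5]
tcp_rot: [-3.139, 0.0, 1.773]
contact_force: [-6.3, -1.8, 5.3]
grip_width: 64.1
finger_force: 3.2
```

```bash
python3 -m pendant '[0,-0.08,0,0,0,0,-0.38, 0,0,0,0,0,0,-0.36, 0,0,0,0,0,0,-0.35]'
```

```text
time: 18.15
tool_pos: [394.1, 260.4, 64.4]
tcp_rot: [3.141, -0.0, 1.773]
contact_force: [-2.0, 0.0, 1.4]
grip_width: 61.9
finger_force: 1.0
```

```bash
python3 -m pendant '[0,-0.03,0,0,0,0,-0.34, 0,0,0,0,0,0,-0.32, 0,0,0,0,0,0,-0.31]'
```

```text
time: 18.45
tool_pos: [393.2, 260.1, 64.1]
tcp_rot: [-3.142, 0.0, 1.772]
contact_force: [-1.6, -0.2, 0.9]
grip_width: 60.4
finger_force: 0.6
```

```bash
python3 -m pendant '[0,0,0,0,0,0,-0.29, 0,0,0,0,0,0,-0.25, 0,0,0,0,0,0,-0.2]'
```

```text
time: 18.75
tool_pos: [393.0, 260.1, 64.1]
tcp_rot: [-3.141, 0.0, 1.772]
contact_force: [-2.7, 0.1, 2.2]
grip_width: 59.0
finger_force: 30.0
```

```bash
python3 -m pendant '[0,0,0,0,0,-0.5,-0.1, 0,0,0,0,0,-0.5,0, 0,0,0,0,0,-0.5,0, 0,0,0,0,0,-0.5,0, 0,0,0,0,0,-0.5,0, 0,0,0,0,0,-0.5,0]'; python3 -c "
from plant import *;print(get_obs()['moment'])"
```

```text
time: 19.35
tool_pos: [393.7, 260.3, 64.1]
tcp_rot: [3.14, -0.0, 1.982]
contact_force: [0.5, 1.1, -0.7]
grip_width: 59.1
finger_force: 30.0
[ 0.0136403  -0.09155809 -0.33434292]
```

```bash
python3 -m pendant '[0,0,0,0,0,-0.7,0, 0,0,0,0,0,-0.7,0, 0,0,0,0,0,-0.7,0, 0,0,0,0,0,-0.7,0, 0,0,0,0,0,-0.7,0, 0,0,0,0,0,-0.7,0, 0,0,0,0,0,-0.7,0, 0,0,0,0,0,-0.7,0, 0,0,0,0,0,-0.7,0, 0,0,0,0,0,-0.7,0, 0,0,0,0,0,-0.7,0, 0,0,0,0,0,-0.7,0]'; python3 -c "
from plant import *;print(get_obs()['moment'])"
```

```text
time: 20.55
tool_pos: [394.0, 260.7, 64.1]
tcp_rot: [3.14, 0.001, 2.569]
contact_force: [0.7, 2.9, -1.9]
grip_width: 59.4
finger_force: 30.0
[ 0.44010063 -0.24601206 -0.30778462]
```

```bash
python3 -m pendant '[0,0,0,0,0,-0.7,0, 0,0,0,0,0,-0.7,0, 0,0,0,0,0,-0.7,0, 0,0,0,0,0,-0.7,0, 0,0,0,0,0,-0.7,0, 0,0,0,0,0,0,0]'; python3 -c "
from plant import *;print(get_obs()['moment'])"
```

```text
time: 21.15
tool_pos: [393.8, 260.7, 64.1]
tcp_rot: [3.14, 0.001, 2.813]
contact_force: [0.6, 4.4, -1.7]
grip_width: 59.4
finger_force: 30.0
[ 0.75535696 -0.22178931  0.01112482]
```

```bash
python3 -m pendant '[0,0,0,0,0,0,-0.3, 0,0,0,0,0,0,-0.4, 0,0,0,0,0,0,-0.6, 0,0,0,0,0,0,-1, 0,0,0,0,0,0,-1, 0,0,-0.5,0,0,0,-1, 0,0,-1,0,0,0,-1, 0,0,-1,0,0,0,-1, 0,0,-1,0,0,0,-1]'
python3 -m pendant '[0,0,0,0,0,1,-1, 0,0,0,0,0,1,-1, 0,0,0,0,0,1,-1, 0,0,0,0,0,1,-1, 0,0,0,0,0,1,-1, 0,0,0,0,0,1,-1, 0,0,0,0,0,1,-1, 0,0,0,0,0,1,-1, 0,0,0,0,0,1,-1, 0,0,0,0,0,1,-1, 0,0,0,0,0,1,-1, 0,0,0,0,0,1,-1]'
python3 -m pendant '[0,0,0,0,0,1,-1, 0,0,0,0,0,1,-1, 0,0,0,0,0,0.9,-1, 0,0,0,0,0,0,-1, 0,0,0,0,0,0,-1]'
python3 - <<'E'
from h import *
a=capture("top");b=capture("side")
cv2.imwrite("pics/m4.png",cv2.resize(np.vstack([np.ascontiguousarray(a[195:262,140:250,::-1]),np.ascontiguousarray(b[145:215,140:250,::-1])]),None,fx=4.3,fy=4.3,interpolation=cv2.INTER_CUBIC))
E
```

```text
time: 22.05
tool_pos: [392.9, 259.8, 170.1]
tcp_rot: [-3.141, -0.0, 2.812]
contact_force: [0.1, -0.0, 0.3]
grip_width: 91.7
finger_force: 0.0
time: 23.25
tool_pos: [393.0, 259.9, 169.0]
tcp_rot: [-3.141, 0.0, 1.972]
contact_force: [0.0, -0.0, 0.1]
grip_width: 91.8
finger_force: 0.0
time: 23.75
tool_pos: [393.1, 260.0, 169.0]
tcp_rot: [-3.141, 0.0, 1.774]
contact_force: [-0.3, 0.4, 1.2]
grip_width: 92.2
finger_force: 0.0
```

View pics/m4.png

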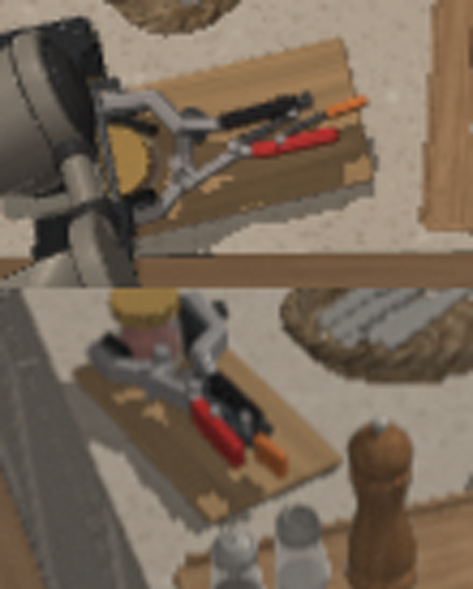

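The clamp is locked and the board is in place. The orange paddle is free at top crop (347,103), with the red handle's end at (338,134). I'll measure the paddle exactly.

Run:
```python
from fit import *
im=capture("top"); h=cv2.cvtColor(im,cv2.COLOR_RGB2HSV); p=np.array([413.9,178.5,.202])
def C(w): d=w[:2]-p[:2]; c,s=np.cos(p[2]),np.sin(p[2]); return np.array([c*d[0]+s*d[1],-s*d[0]+c*d[1]])
for n,lo,hi in(("orange",8,20),("red",0,5)):
    m=(h[...,0]>=lo)&(h[...,0]<=hi)&(h[...,1]>170)&(h[...,2]>90); m[:200]=0;m[245:]=0;m[:,:170]=0;m[:,232:]=0
    r,c=np.nonzero(m); print(n,m.sum(),c.min(),c.max())
    for q in([c.mean(),r.mean()],[c.max()+.5,r[c==c.max()].mean()],[c.min()-.5,r[c==c.min()].mean()]): w=atz("top",q,51); print(w.round(1),C(w).round(1))
print(W(p,[[-39,-120,0],[-33,-120,0]]).round(1))
```

```text
orange 18 216 224
[438.8  68.9  51. ] [   2.4 -112.4]
[443.8  50.7  51. ] [   3.7 -131.2]
[434.9  84.5  51. ] [  1.7 -96.3]
red 55 199 217
[408.4 111.   51. ] [-18.9 -65.1]
[414.2  77.   51. ] [-20.1 -99.5]
[402.1 148.1  51. ] [-17.7 -27.4]
[[399.8  53.1   0. ]
 [405.6  54.3   0. ]]
```

```bash
python3 -m pendant '[-1,-1,0,0,0,0,-1, -1,0,0,0,0,0,-1, -1,0,0,0,0,0,-1, -1,0,0,0,0,0,-1, -1,0,0,0,0,0,-1, -1,0,0,0,0,0,-1, -0.8,0,0,0,0,0,-1, 0,0,0,0,0,0,-1, 0,0,0,0,0,0,-1]'
```

```text
time: 24.8
tool_pos: [404.6, 54.1, 169.1]
tcp_rot: [-3.141, -0.0, 1.771]
contact_force: [-0.7, 0.8, 0.7]
grip_width: 91.5
finger_force: 0.0
```

```bash
python3 -m pendant '[0,0,1,0,0,0,-1, 0,0,1,0,0,0,-1, 0,0,1,0,0,0,-1, 0,0,1,0,0,0,-1, 0,0,0.5,0,0,0,-1, 0,0,0.27,0,0,0,-1, 0,0,0,0,0,0,-1, 0,0,0,0,0,0,-1]'
```

```text
time: 25.6
tool_pos: [405.0, 54.6, 26.5]
tcp_rot: [3.141, 0.0, 1.773]
contact_force: [-0.6, -0.9, 0.0]
grip_width: 92.0
finger_force: 0.0
```

```bash
python3 -m pendant '[0,-0.05,0,0,0,0,-1, 0,-0.05,0,0,0,0,-1, 0,-0.05,0,0,0,0,-1, 0,-0.05,0,0,0,0,-1, 0,-0.05,0,0,0,0,-1, 0,-0.05,0,0,0,0,-1]'
```

```text
time: 26.2
tool_pos: [396.2, 52.3, 26.2]
tcp_rot: [3.14, 0.0, 1.772]
contact_force: [1.9, -1.0, 0.3]
grip_width: 92.0
finger_force: 0.9
```

```bash
python3 -m pendant '[0,-0.05,0,0,0,0,-1, 0,-0.05,0,0,0,0,-1, 0,-0.05,0,0,0,0,-1, 0,-0.05,0,0,0,0,-1]'
```

```text
time: 26.6
tool_pos: [389.9, 51.1, 26.0]
tcp_rot: [3.141, 0.0, 1.772]
contact_force: [2.2, -1.3, -0.8]
grip_width: 92.0
finger_force: 1.1
```

```bash
python3 -m pendant '[0,-0.05,0,0,0,0,-1, 0,-0.05,0,0,0,0,-1, 0,-0.05,0,0,0,0,-1, 0,-0.05,0,0,0,0,-1]'
```

```text
time: 27.0
tool_pos: [383.1, 50.1, 25.8]
tcp_rot: [-3.14, -0.0, 1.773]
contact_force: [-0.1, 0.2, -0.8]
grip_width: 91.8
finger_force: 0.0
```

Run:
```python
from h import *
a=capture("top");b=capture("side")
cv2.imwrite("pics/m5.png",cv2.resize(np.vstack([np.ascontiguousarray(a[195:262,140:250,::-1]),np.ascontiguousarray(b[135:205,140:250,::-1])]),None,fx=4.3,fy=4.3,interpolation=cv2.INTER_CUBIC))
```

```text
(no output)
```

View pics/m5.png

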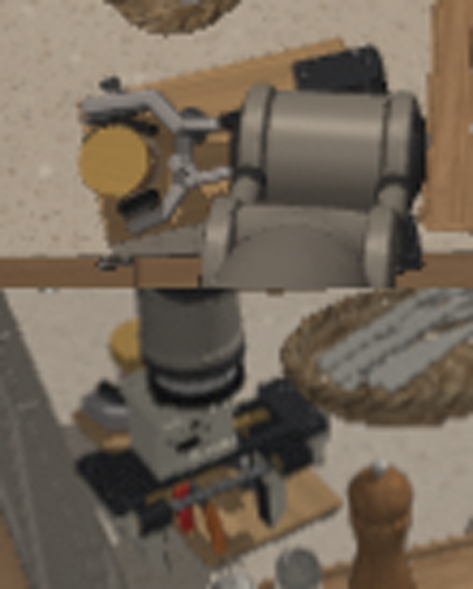

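The clamp has sprung open: jaw swung out, and the red handle and paddle sit free between the fingers. I'll lift straight up and clear the view for a final check.

```bash
python3 -m pendant '[0,0,-0.5,0,0,0,-1, 0,0,-1,0,0,0,-1, 0,0,-1,0,0,0,-1, 0,0,-1,0,0,0,-1, 0,0,-1,0,0,0,-1, 0,1,-1,0,0,0,-1, -1,1,-1,0,0,0,-1, -1,0,0,0,0,0,-1, -1,0,0,0,0,0,-1, -1,0,0,0,0,0,-1, -1,0,0,0,0,0,-1, -1,0,0,0,0,0,-1]'
python3 -m pendant '[-1,0,0,0,0,0,-1, -1,0,0,0,0,0,-1, 0,0,0,0,0,0,-1, 0,0,0,0,0,0,-1]'
python3 - <<'E'
from h import *
a=capture("top");b=capture("side")
cv2.imwrite("pics/m6.png",cv2.resize(np.vstack([np.ascontiguousarray(a[195:262,130:260,::-1]),np.ascontiguousarray(b[130:200,130:260,::-1])]),None,fx=4.3,fy=4.3,interpolation=cv2.INTER_CUBIC))
E
```

```text
time: 28.3
tool_pos: [477.1, -114.3, 219.5]
tcp_rot: [-3.14, -0.001, 1.773]
contact_force: [0.4, 0.8, -0.6]
grip_width: 91.7
finger_force: 0.0
time: 28.7
tool_pos: [488.9, -172.1, 219.2]
tcp_rot: [-3.14, -0.002, 1.771]
contact_force: [-0.4, 0.4, -0.3]
grip_width: 92.3
finger_force: 0.0
```

View pics/m6.png

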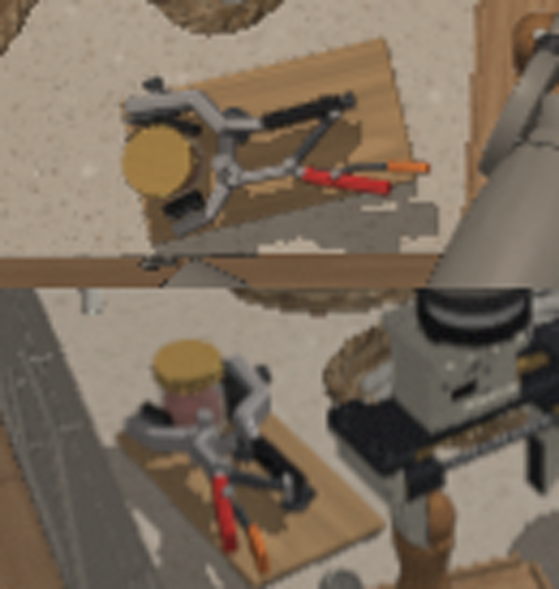

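The clamp is fully open, the jar stands upright with its lid on, and the board corners are where they started. Handing in.

```bash
python3 -c "
from plant import *;print(close_job())"
```

```text
the job is handed in; nothing more can be done
None
```

I handed the job in at about 29 s: the clamp locked the jar, I turned the lid about 60° anticlockwise (read from the gripper, not seen on the lid), and the release lever sprang the clamp fully open, leaving the jar standing between the jaws with the board visibly unmoved.

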